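Fit the drill plate on its jig

ROBOT

A 6-joint arm with a two-finger parallel gripper is mounted at the origin on a cart in front of the work surface, level with it; the furniture and walls round the work are solid. World frame = base frame: x ahead of the robot, y to its left, z up, the work surface at z = 0. Lengths are in m, angles in rad, forces in N, time in s.
With the tool pointing down it reaches from about 0.325 to 0.775 m from the base axis. Payload 5.5 kg.
Tool frame: the origin (TCP) lies between the finger pads; the fingertips stand 8 mm ahead of it and the grasp point (between the pads) lies 11 mm behind it (tcp_to_tips is the distance from the TCP to the fingertips, in m); z points along the fingers, y is the line along which they close (so a half turn about z gives the same grasp; the last joint's range is limited). The gripper opens to 88 mm and grips with 3 to 60 N. Pads are 20 mm wide; open, the fingers measure 115 mm over their backs; the gripper's body (75 mm by 178 mm) begins 61 mm behind the grasp point.
Start: joints at [-1.258, 0.091, 1.231, -0, 1.82, -0.057], TCP at [0.217, -0.559, 0.231] pointing down, gripper open.
Joint ranges: [-2.87, 2.87], [-0.86, 2.18], [0.17, 2.46], [-1.51, 4.65], [0.06, 2.69], [-2.65, 2.65]. Speed limits (rad/s): [2.57, 2.57, 3.01, 3.14, 3.14, 3.14].

INTERFACE

Orientations are given as a unit quaternion [w, x, y, z].
In Python, from bench import * gives the robot as it stands. Calls block until the motion is done:
- move_to(position, orientation): joint-space move of the TCP to a pose.
- move_l(position, speed=0.15, orientation=None): straight line of the TCP; orientation=None keeps the orientation; speed is the mean speed in m/s.
- movej(angles): joint-space move.
- gripper_open() and close(): open the fingers fully, or close them until they stop; the grip force is fixed at half the most.
- hold(seconds).
- inverse_kinematics(position, orientation): joint angles nearest the present ones, or None.
- state(): the state.
- get_image(name): name is "scene" or "top"; returns a dict with "frame" (420x560x3 uint8, blue, green, red), "depth" (420x560 float32, m along the optical axis (not along the pixel's ray), 0 where there is no reading), "camera_matrix" (3x3 intrinsics, pixels), "view" (4x4, takes a point from world to camera coordinates). Camera axes: x right, y up, looking along -z (the intrinsics and any distortion apply to the point x, -y, -z); pixel columns grow to the right and rows downward; lengths in m; the calibration is good to about 2 mm. A picture is of the moment at which its call begins.
A pose or a line that the arm cannot do raises IKError and nothing moves.
- job_done(): hands the job in; it is judged then, once.
The state is a dict: "time": time; "joint_pos": joint angles; "dq": joint speeds; "joint_torque": joint torques, N m; "ee_pos": TCP position; "ee_rot": TCP orientation; "ft_force": force on the tool from outside, world axes, zero at the start; "moment": the same for the moment, N m; "finger_gap": finger opening in m; "finger_force": force on a finger pad.
Only numpy, scipy, OpenCV 4.12 (cv2) and the standard library are available. Lean on these libraries where they do the work, as an engineer would, in place of code of your own. Each camera call takes 0.05 s, during which the arm holds its last target. There are 200 camera calls.

TASK

Pick up the loose drill plate by its orange grip block and lower its bored hub over the tall steel column of the blue jig, keeping it level so that it does not bind. When it comes to rest on the jig's brass index pin, turn it gently about the column until the pin finds the small index hole and the plate drops fully home, flat on the collar; then let go. Never force the plate against the jig, and leave the tub of screws and the battery pack where they stand.

Things in the scene. Friction and masses are not known exactly. Their poses are not given: they have to be found in the camera images.
- drill_plate: Loose drill plate, about 0.27 kg: aluminium plate 104 mm wide (y), 10 mm thick, from x = -92 to +56 mm, flat on the bench at first. Origin on the bore axis, in the underside; z up. The bore, 17.5 mm wide and 34 mm long, goes through plate and dark hub block (38 x 38 mm, 24 mm tall) on it. A brass bush, 22 mm wide, stands 14 mm proud at x = +40 mm. Centre of mass: about x = -17 mm.
- grip (a point): Point on the centre line of the plate's orange grip block, 36 mm above the plate's underside, at x = -75 mm from the bore axis. The block measures 28 mm along the plate's x, 18 mm along its y, and stands from 10 to 55 mm above the underside.
- index_hole (a point): Centre of the plate's index hole, in the underside: 11 mm wide, through the plate, on the plate's centre line at x = -46 mm from the bore axis (between hub and grip block).
- jig: Blue jig bolted to the bench, base 150 x 110 x 12 mm (x, y, z); origin on the bench under the column axis, z up. A dark index arm at the column's foot holds an upright brass index pin, 8 mm thick with a tapered tip, 46 mm from the column axis. The arm's angle differs each time and is not measured: the way from column to pin is the jig's -x turned by up to 0.42 rad (24 degrees) to either side.
- column_top (a point): Top of the jig's steel column, on its axis, 140 mm above the bench. The column is 16 mm in diameter; its top 9 mm taper to 7 mm wide. It does not give.
- seat (a point): Centre of the collar's flat top (48 mm wide, 34 mm above the bench) round the column's foot: the plate's seat. The pin's tip stands 8 mm higher and gives 3 mm at most, on a spring (2.5 N to start, 10 N at its stop); the plate comes down only with its index hole over the pin (1.5 mm play each way): its yaw is then within 0.42 rad of the jig's. Plate against jig: never over 25 N.
- screw_tub: Loose white tub of screws, 65 mm wide, 46 mm tall, standing beyond the work; origin at the centre of its underside. Leave alone.
- battery_pack: Loose flat black battery pack, 78 x 52 x 20 mm, lying to the left; origin at the centre of its underside. Leave alone.
Things that resemble listed ones, but are neither listed nor needed, are in the scene too. Several things have the shape of the jig; the one meant has the colours described above.

How it is judged:
On the way:
1. the plate's bore is threaded over the column, the plate level and still above the index pin (horizontal distance between drill_plate and jig below 0.004 m and z of drill_plate in the frame of jig between 0.039 and 0.125 m and angle between drill_plate's own z axis and vertical below 0.08 rad), for 0.2 s.
At the end, for the whole second after the job is handed in: The plate sits flat on the jig's collar round the column: its underside 34 mm above the bench within 2 mm, level within 2 degrees (only possible with the index pin in its hole), its bore within 3 mm of the column axis, at rest and released (z of drill_plate in the frame of jig between 0.032 and 0.036 m and horizontal distance between drill_plate and jig below 0.003 m and angle between drill_plate's own z axis and vertical below 0.035 rad and linear speed of drill_plate below 0.01 m/s and angular speed of drill_plate below 0.05 rad/s); the robot touches nothing.
It fails at once if the plate is forced against the jig (more than 25 N) (contact force between drill_plate and jig above 25 N).
It fails at once if the tub of screws is disturbed (more than 20 mm) (distance of screw_tub from where it was at the start of the episode above 0.02 m).
It fails at once if the battery pack is disturbed (more than 20 mm) (distance of battery_pack from where it was at the start of the episode above 0.02 m).
It also fails if it takes over 72 s, if anything falls off the work surface, if the arm or the gripper's body presses on something with over 40 N, if the wrist force passes 120 N, or if a joint passes its speed limit or range.

## Working session

There is one attempt and no reset: what is moved stays moved. The work goes in short steps, each a Python script; the robot and the scene stay as the last script left them, time stands still between calls to the robot, and variables do not carry over. Pictures are saved under pics/ and viewed, at most 10 in all, crops included, and the job is handed in when it is done.

```bash
mkdir -p pics; ls; python3 - <<'E'
from bench import *
import cv2,numpy as np
for n in("scene","top"):
    d=get_image(n); cv2.imwrite(f"pics/{n}0.png",d["frame"]); np.savez(f"{n}0.npz",**d)
    print(n,d["camera_matrix"].tolist(),np.round(d["view"],3).tolist(),[k for k in d])
print(state())
E
```

```text
pics
scene [[380.5395789880402, 0.0, 278.28660353584], [0.0, 380.5395789880402, 205.43702850763776], [0.0, 0.0, 1.0]] [[-0.839, -0.543, 0.021, 0.53], [0.298, -0.428, 0.853, -0.228], [-0.455, 0.722, 0.521, -0.951], [0.0, 0.0, 0.0, 1.0]] ['frame', 'depth', 'camera_matrix', 'view']
top [[421.0461047451735, 0.0, 281.402003225435], [0.0, 421.0461047451735, 210.19078843054672], [0.0, 0.0, 1.0]] [[0.019, -1.0, 0.022, 0.097], [0.993, 0.021, 0.114, -0.556], [-0.114, 0.02, 0.993, -0.992], [0.0, 0.0, 0.0, 1.0]] ['frame', 'depth', 'camera_matrix', 'view']
{'time': 0.1, 'joint_pos': array([-1.25768531e+00,  9.17643081e-02,  1.23176676e+00, -7.68081828e-06,
        1.81984395e+00, -5.67159511e-02]), 'dq': array([ 0.00078689, -0.00151656, -0.00362925, -0.00068596,  0.0010221 ,
       -0.00024524]), 'joint_torque': array([ 4.86871621e-03, -4.47857988e+01, -4.07568455e+01,  7.02731148e-02,
        2.83933600e-02, -1.03814959e-04]), 'ee_pos': array([ 0.21677604, -0.55918115,  0.22963077]), 'ee_rot': array([-8.83391065e-04,  9.82951945e-01,  1.83860491e-01, -1.17626625e-04]), 'ft_force': array([-0.25888929,  0.64968514, -0.97896251]), 'moment': array([-0.03788827,  0.0583344 ,  0.00602153]), 'finger_force': 0.0, 'finger_gap': 0.08740347982188505}
```

View pics/scene0.png

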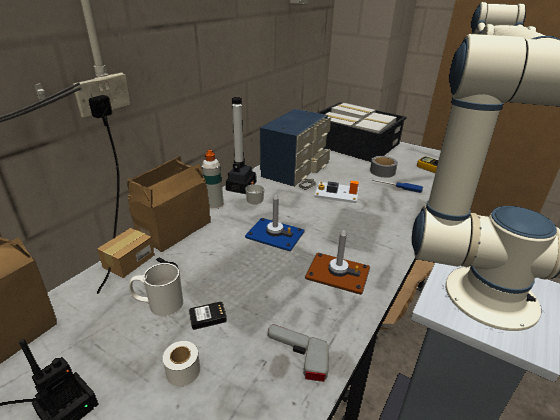

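View pics/top0.png

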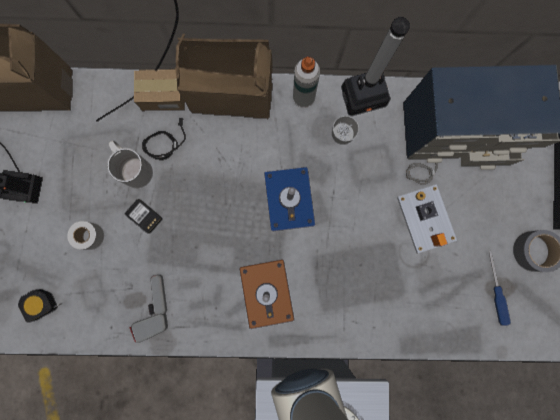

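The top view shows the blue jig at about (290,198), its index arm pointing down in the image to (292,215). The drill plate is at (428,218), with the orange grip at (439,240) and the brass bush at (420,196). The tub is at (344,130) and the battery pack at (144,215). I'll enlarge both work areas.

```bash
cat > h.py <<'E'
import numpy as np,cv2
def load(f): return dict(np.load(f))
def ray(d,u,v):
    K=d["camera_matrix"];V=d["view"];R=V[:3,:3];c=-R.T@V[:3,3]
    r=R.T@np.array([(u-K[0,2])/K[0,0],-(v-K[1,2])/K[1,1],-1]);return c,r
def atz(d,u,v,z):
    c,r=ray(d,u,v);return c+r*(z-c[2])/r[2]
def cloud(d):
    K=d["camera_matrix"];V=d["view"];v,u=np.mgrid[:420,:560];z=d["depth"]
    p=np.stack([(u-K[0,2])/K[0,0]*z,-(v-K[1,2])/K[1,1]*z,-z],-1)
    return (p-V[:3,3])@V[:3,:3]
def proj(d,p):
    q=d["view"][:3,:3]@np.asarray(p)+d["view"][:3,3];K=d["camera_matrix"]
    return K[0,0]*q[0]/-q[2]+K[0,2],K[1,1]*q[1]/q[2]+K[1,2]
E
python3 - <<'E'
from h import *
t=load("top0.npz");f=t["frame"]
a=cv2.resize(f[160:240,255:325],None,fx=5.5,fy=5.5,interpolation=3);b=cv2.resize(f[178:258,392:462],None,fx=5.5,fy=5.5,interpolation=3)
cv2.imwrite("pics/crop0.png",np.hstack([a,b]))
P=cloud(t);hsv=cv2.cvtColor(f,cv2.COLOR_BGR2HSV).astype(int);H,S,V=np.moveaxis(hsv,-1,0)
box=np.zeros(H.shape,bool);box[160:240,255:325]=1
pb=np.zeros(H.shape,bool);pb[175:260,392:465]=1
m=box&(H>100)&(H<130)&(S>120)&(abs(P[...,2]-.012)<.01)
def rect(m,n):
    q=P[m];r=cv2.minAreaRect(q[:,:2].astype(np.float32)*1000);print(n,m.sum(),np.median(q,0).round(4),q.mean(0).round(4),r)
rect(m,"jig")
rect(pb&(abs(P[...,2]-.010)<.005),"plate by depth z~10")
rect(pb&(P[...,2]>.028)&(P[...,2]<.04),"hub")
rect(pb&(P[...,2]>.048)&(P[...,2]<.065),"griptop")
rect(pb&(H>5)&(H<18)&(S>200)&(P[...,2]>.045),"orange")
rect(box&(P[...,2]>.10),"column")
rect(box&(P[...,2]>.13),"columntop")
rect(box&(abs(P[...,2]-.034)<.003),"collar")
E
```

```text
jig 1983 [0.5882 0.0931 0.0126] [0.5873 0.0901 0.0127] ((586.7728881835938, 89.39363098144531), (147.27684020996094, 107.89543151855469), 8.316469192504883)
plate by depth z~10 2009 [ 0.5398 -0.2511  0.0104] [ 0.5458 -0.2521  0.0104] ((555.4642333984375, -254.640380859375), (167.8340301513672, 197.44947814941406), 87.3494873046875)
hub 244 [ 0.5576 -0.2504  0.0342] [ 0.5541 -0.2496  0.0341] ((539.1858520507812, -256.7297668457031), (130.27955627441406, 39.67546844482422), 19.520061492919922)
griptop 98 [ 0.4908 -0.2716  0.0555] [ 0.4902 -0.2718  0.0549] ((490.34954833984375, -272.534423828125), (27.584314346313477, 19.38803482055664), 19.207063674926758)
orange 16 [ 0.4886 -0.2662  0.0543] [ 0.4894 -0.2688  0.054 ] ((491.4010009765625, -269.08282470703125), (22.244298934936523, 13.566149711608887), 24.299226760864258)
column 79 [0.5806 0.0925 0.1382] [0.5377 0.102  0.4206] ((515.9584350585938, 110.66563415527344), (15.333439826965332, 159.86427307128906), 72.95630645751953)
columntop 66 [0.5811 0.0935 0.1402] [0.5293 0.1045 0.4809] ((514.4370727539062, 105.0154037475586), (14.328807830810547, 159.62619018554688), 77.92074584960938)
collar 187 [0.5816 0.0927 0.0343] [0.5828 0.09   0.0344] ((576.5003662109375, 92.64599609375), (46.45285415649414, 65.10417938232422), 69.21134948730469)
```

View pics/crop0.png

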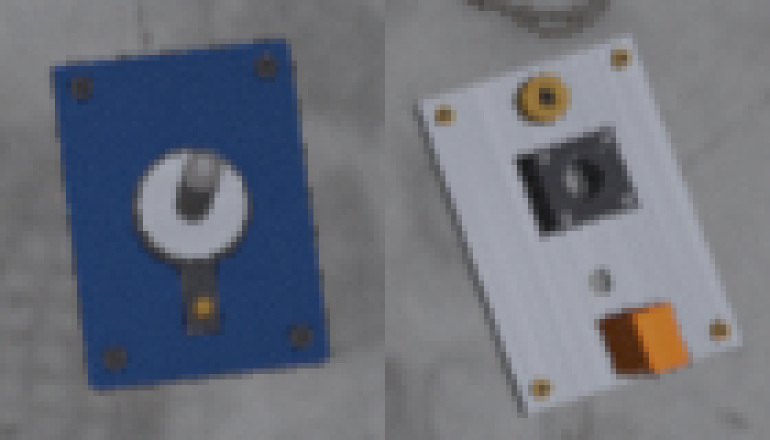

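The crop shows the following (crop pixels):
- **Jig:** collar centre at (191.5,205) and pin tip at (203,307).
- **Plate:** corners at (417,103), (632,37), (741,345) and (524,413), bore mouth at (583,177), index hole at (601,282), grip top at about (663,337).

Next I convert these to poses.

```bash
python3 - <<'E'
from h import *
from scipy.optimize import least_squares
t=load("top0.npz");s=load("scene0.npz")
J=lambda x,y:(255+(x+.5)/5.5-.5,160+(y+.5)/5.5-.5)
Q=lambda x,y:(392+(x-385+.5)/5.5-.5,178+(y+.5)/5.5-.5)
def fit(pts,pix,x0):
    f=lambda p:np.ravel([np.subtract(proj(t,[p[0]+np.cos(p[2])*a-np.sin(p[2])*b,p[1]+np.sin(p[2])*a+np.cos(p[2])*b,z]),q) for (a,b,z),q in zip(pts,pix)])
    r=least_squares(f,x0,loss="soft_l1");print(r.x.round(4),r.fun.round(1));return r.x
# plate: image up=+x, left=+y
pl=fit([(.056,.052,.01),(.056,-.052,.01),(-.092,-.052,.01),(-.092,.052,.01),(0,0,.034),(-.046,0,.01)],
 [Q(417,103),Q(632,37),Q(741,345),Q(524,413),Q(583,177),Q(601,282)],[.55,-.25,.3])
c,s_=np.cos(pl[2]),np.sin(pl[2]);print("grip",pl[0]-.075*c,pl[1]-.075*s_)
for q in [J(52,68),J(289,40),J(328,358),J(90,389)]:print("jig corner",atz(t,*q,.012).round(4))
col=atz(t,*J(191.5,205),.034);pin=atz(t,*J(203,307),.042);print("collar",col,"pin",pin,np.linalg.norm((pin-col)[:2]),"yaw",np.arctan2(*(col-pin)[1::-1]))
print("coltop proj top (crop)",[(np.subtract(proj(t,[*col[:2],.14]),(255,160))*5.5).round(1)])
print("scene: coltop",proj(s,[*col[:2],.14]),"collar",proj(s,[*col[:2],.034]),"pin",proj(s,[*pin[:2],.042]))
print("scene: bore top",proj(s,[*pl[:2],.034]),"grip top",proj(s,[pl[0]-.075*c,pl[1]-.075*s_,.055]))
f=s["frame"]
cv2.imwrite("pics/crop1.png",np.hstack([cv2.resize(f[185:255,240:310],None,fx=5.5,fy=5.5,interpolation=3),cv2.resize(f[170:240,300:370],None,fx=5.5,fy=5.5,interpolation=3)]))
E
```

```text
[ 0.5618 -0.249   0.3205] [ 0.1 -0.3 -0.2 -0.3 -0.   0.   0.1  0.2  0.3  0.4 -0.4 -0. ]
grip 0.49065089800502426 -0.2726005281664031
jig corner [0.6516 0.153  0.012 ]
jig corner [0.6672 0.0455 0.012 ]
jig corner [0.5223 0.0262 0.012 ]
jig corner [0.5062 0.1326 0.012 ]
collar [0.58700501 0.08950136 0.034     ] pin [0.54101069 0.08403451 0.042     ] 0.046318073739066434 yaw 0.11830417880980826
coltop proj top (crop) [array([200.3, 164. ])]
scene: coltop (np.float64(275.40583221053856), np.float64(195.55836917466002)) collar (np.float64(274.8122854807506), np.float64(226.35577797782975)) pin (np.float64(289.0026258536152), np.float64(228.30405847977005))
scene: bore top (np.float64(332.42207267129464), np.float64(184.5905480584302)) grip top (np.float64(354.1838647896184), np.float64(182.25006071828238))
```

View pics/crop1.png

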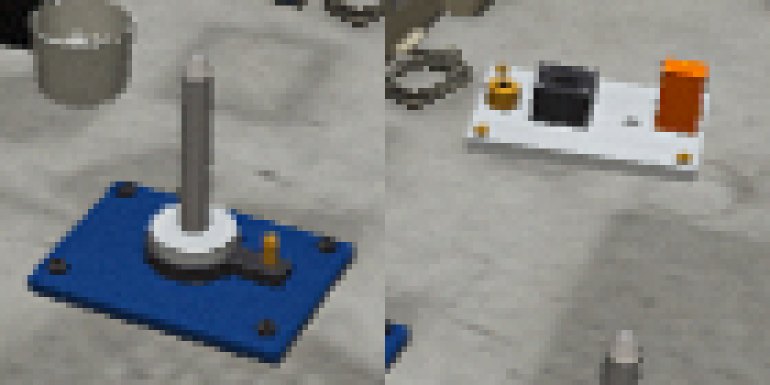

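Both cameras agree within about 2 mm. In the scene crop the column top is at (200,57) and the pin at (270,235), against predictions of (195,58) and (270,238). Now the grasp.

```bash
cat >> h.py <<'E'
def down(yaw): return [0,np.cos(yaw/2),np.sin(yaw/2),0]
E
python3 - <<'E'
from bench import *
from h import *
g=np.array([.4907,-.2726]);y=.3205
for yy,p in((y,[*g,.12]),(.118,[.5125,.0806,.25])): print(inverse_kinematics(p,down(yy)))
move_to([*g,.12],down(y)); move_l([*g,.027],.1)
print(state()["ee_pos"]); close(); s=state(); print(s["finger_gap"],s["finger_force"],s["ft_force"])
move_l([*g,.06],.05); hold(.2); s=state(); print(s["time"],s["ee_pos"],s["ee_rot"],s["finger_gap"],s["ft_force"],s["moment"])
d=get_image("top");np.savez("top1.npz",**d)
P=cloud(d);c,s_=np.cos(y),np.sin(y);q=P-[*g,0]
X=q[...,0]*c+q[...,1]*s_-.075;Y=-q[...,0]*s_+q[...,1]*c
m=(abs(Y)<.05)&(X>-.05)&(X<.055)&(P[...,2]>.03)&(P[...,2]<.055)&((abs(X)>.03)|(abs(Y)>.035))
A=np.c_[X[m],Y[m],np.ones(m.sum())];k=np.linalg.lstsq(A,P[...,2][m],rcond=None)[0];print("plane",m.sum(),k)
cv2.imwrite("pics/top1.png",cv2.resize(d["frame"][160:270,380:480],None,fx=5,fy=5,interpolation=3))
E
```

```text
[-5.67688164e-01 -6.41793157e-03  1.52647278e+00 -4.44089210e-16
  1.62153780e+00  6.82608163e-01]
[ 9.04076554e-02 -1.22413529e-01  1.40768249e+00 -4.44089210e-16
  1.85632369e+00  1.54320398e+00]
[ 0.49119926 -0.27290623  0.02794145]
0.017876651954869763 29.976456463336945 [0.46197462 0.75169094 0.14861758]
4.7917 [ 0.49044679 -0.27245175  0.05947593] [-3.10610552e-04  9.87189672e-01  1.59550460e-01 -3.26344738e-04] 0.017924607273878592 [-0.06599141  0.30860283 -2.32787667] [-0.01469199  0.1895927  -0.01396473]
plane 966 [0.0081858  0.00414102 0.04294651]
```

View pics/top1.png

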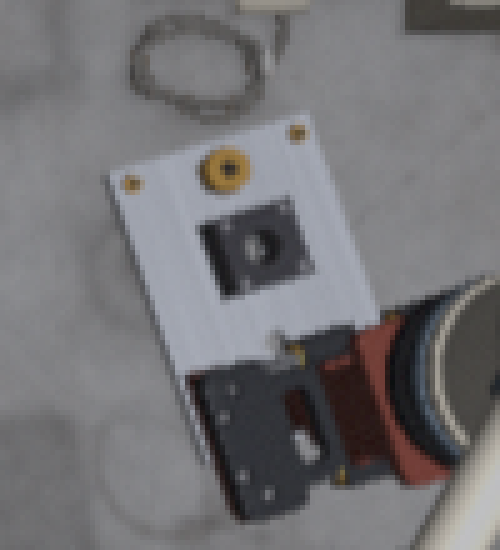

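The plate is held and level (about 0.5°), with the bore mouth at crop (259,246). I'll compare that with the kinematics, move above the column and take both views.

```bash
python3 - <<'E'
from bench import *
from h import *
t=load("top1.npz")
b=atz(t,380+(259.5)/5-.5,160+246.5/5-.5,.067); e=state()["ee_pos"]
y=2*np.arctan2(.15955,.98719); print("bore seen",b,"expected",e[:2]+.075*np.array([np.cos(y),np.sin(y)]),"yaw",y)
yaw=.118; col=np.array([.587,.0895]); T=col-.075*np.array([np.cos(yaw),np.sin(yaw)])
move_l([*e[:2],.20],.15)
move_to([*T,.20],down(yaw)); hold(.3)
s=state();print(s["time"],s["ee_pos"],T,s["ft_force"],s["moment"])
for n,(v0,v1,u0,u1) in dict(top=(140,240,245,345),scene=(130,230,230,330)).items():
    d=get_image(n);np.savez(n+"2.npz",**d)
    cv2.imwrite(f"pics/{n}2.png",d["frame"]);globals()[n]=cv2.resize(d["frame"][v0:v1,u0:u1],None,fx=4,fy=4,interpolation=3)
cv2.imwrite("pics/c2.png",np.hstack([top,scene]))
print("bore pred top",(np.subtract(proj(load("top2.npz"),[*col,.207]),(245,140))*4), "scene hub top centre",(np.subtract(proj(load("scene2.npz"),[*col,.207]),(230,130))*4))
E
```

```text
bore seen [ 0.56117463 -0.24503438  0.067     ] expected [ 0.56168233 -0.24885053] yaw 0.3204695452843379
7.5583 [0.51267918 0.07996821 0.19993794] [0.51252154 0.08067052] [-0.59328109  0.03997166 -2.4899786 ] [-0.00035366  0.18395945  0.02327908]
bore pred top [191.74816827 177.83564428] scene hub top centre [183.26063794 177.65243456]
```

View pics/c2.png

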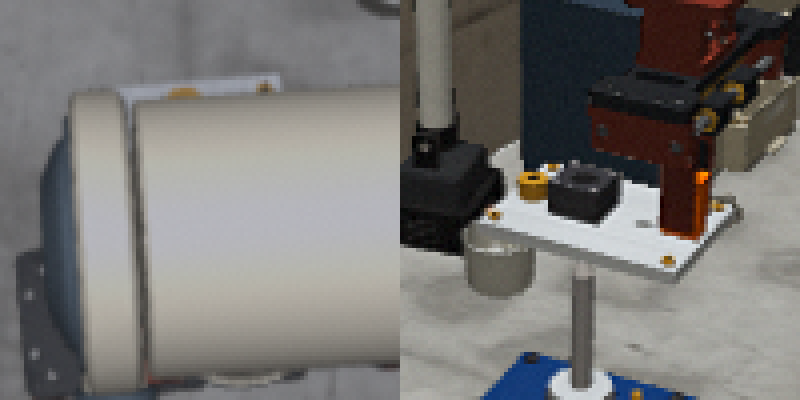

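The top camera is blocked by the arm. The scene view shows the plate level above the column, with the hub top near (587,178) and the column at x≈583. I'll enlarge that view to measure the bore relative to the column in the same image.

```bash
python3 - <<'E'
from h import *
d=load("scene2.npz");f=d["frame"]
cv2.imwrite("pics/c3.png",cv2.resize(f[165:235,245:345],None,fx=8,fy=8,interpolation=cv2.INTER_CUBIC))
# column edges, subpixel, from both images
for nm,rows in(("scene0",range(198,222)),("scene2",range(202,221))):
    g=cv2.cvtColor(load(nm+".npz")["frame"],6).astype(float);L=[]
    for v in rows:
        r=np.diff(cv2.GaussianBlur(g,(3,1),0)[v,266:288]);
        pk=lambda a:np.sum(np.arange(len(a))*a)/a.sum()
        i=np.argmin(r[:11]);j=11+np.argmax(r[11:]);w=lambda k:np.abs(r[max(k-1,0):k+2])
        L.append((v,266.5+max(i-1,0)+pk(w(i)),266.5+j-1+pk(w(j))))
    L=np.array(L);m=(L[:,1]+L[:,2])/2;print(nm,"width",np.median(L[:,2]-L[:,1]),"centre line",np.polyfit(L[:,0]-210,m,1))
z=lambda col:[proj(d,[*col,h])for h in(.05,.10)]
print("pred",z([.587,.0895]))
e=np.array([.51268,.07997]);s=.118;R=np.array([[np.cos(s),-np.sin(s)],[np.sin(s),np.cos(s)]])
for n,(x,y,h) in dict(h1=(.019,.019,.207),h2=(.019,-.019,.207),h3=(-.019,-.019,.207),h4=(-.019,.019,.207),p1=(.056,.052,.183),p4=(-.092,.052,.183),p3=(-.092,-.052,.183)).items():
    print(n,((np.array(proj(d,[*(e+R@[x+.075,y]),h]))-(245,165)+.5)*8-.5).round(0))
E
```

```text
scene0 width 5.890137085918241 centre line [-1.63663343e-03  2.75437434e+02]
scene2 width 5.934029692704769 centre line [4.53708525e-03 2.75269859e+02]
pred [(np.float64(274.89981417223805), np.float64(221.90091621239347)), (np.float64(275.1765596622704), np.float64(207.54345306944447))]
h1 [176.  88.]
h2 [226.  45.]
h3 [324.  68.]
h4 [276. 113.]
p1 [ 35. 166.]
p4 [433. 270.]
p3 [551. 137.]
```

View pics/c3.png

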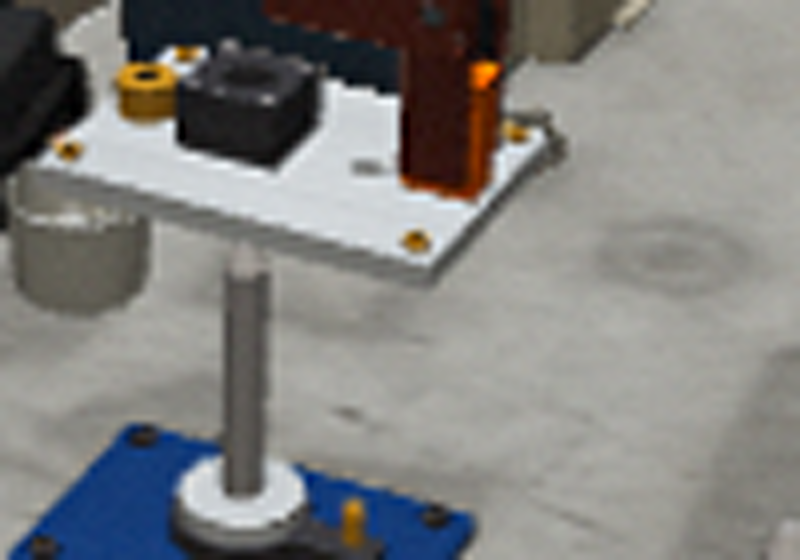

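The hub and plate corners match the kinematic prediction to about 0.3 px, and the column is about 0.4 mm off. Now a guarded descent that follows the side forces.

```bash
cat >> h.py <<'E'
def force(B,n=6):
    F=[]
    for _ in range(n): B.hold(.02);s=B.state();F.append(np.r_[s["ft_force"],s["moment"]])
    return np.mean(F,0),s
def descend(B,bore,yaw,z0,z1,base,step=.003,gain=.0001,lim=6,speed=.03):
    """lower tcp from z0 to z1, bore = xy target of bore axis; returns bore,z"""
    z=z0;bore=np.array(bore,float)
    while z>z1+1e-6:
        z=max(z-step,z1)
        B.move_l([bore[0]-.075*np.cos(yaw),bore[1]-.075*np.sin(yaw),z],speed,down(yaw))
        f,s=force(B,3);d=f-base
        print(round(s["time"],2),"z",round(z,4),s["ee_pos"].round(4),"dF",d[:3].round(2),"dM",d[3:].round(3))
        if abs(d[2])>lim or np.hypot(*d[:2])>2*lim: print("STOP");break
        bore=bore+gain*d[:2]
    return bore,z
E
python3 - <<'E'
import bench as B
from h import *
yaw=.118;bore=[.5867,.0893]
B.move_l([bore[0]-.075*np.cos(yaw),bore[1]-.075*np.sin(yaw),.172],.05,down(yaw))
base,s=force(B,15);np.save("base.npy",base);print(base,s["ee_pos"],s["time"])
b,z=descend(B,bore,yaw,.172,.135,base,step=.004);np.save("bz.npy",[*b,z]);print(b,z)
E
```

```text
[ 0.04417712  0.10360338 -2.73865359  0.00770412  0.1705037   0.00795327] [0.51238442 0.08049269 0.17239322] 8.6167
8.95 z 0.168 [0.5121 0.0805 0.1678] dF [ 0.   -0.15 -0.66] dM [-0.006  0.001 -0.037]
9.28 z 0.164 [0.5121 0.0804 0.1638] dF [0.05 0.08 0.16] dM [-0.002  0.004 -0.018]
9.62 z 0.16 [0.5121 0.0805 0.1598] dF [-0.36  0.08 -0.02] dM [-0.031  0.028 -0.013]
9.95 z 0.156 [0.5122 0.0802 0.1558] dF [ 1.25 -1.04 -1.05] dM [-0.211 -0.181 -0.094]
10.28 z 0.152 [0.5123 0.0802 0.1517] dF [ 1.67 -1.59 -1.32] dM [-0.324 -0.205 -0.147]
10.62 z 0.148 [0.5124 0.0802 0.1477] dF [ 1.09 -1.45 -0.38] dM [-0.25  -0.147 -0.082]
10.95 z 0.144 [0.5124 0.0801 0.1437] dF [ 0.3  -1.04 -0.8 ] dM [-0.171 -0.069 -0.084]
11.28 z 0.14 [0.5125 0.08   0.1398] dF [ 0.42 -0.16 -0.02] dM [-0.05  -0.035 -0.026]
11.62 z 0.136 [0.5125 0.08   0.1358] dF [ 0.01 -0.05 -0.1 ] dM [-0.017  0.009  0.014]
11.92 z 0.135 [0.5127 0.08   0.135 ] dF [-0.29 -0.14  0.14] dM [-0.047 -0.031  0.002]
[0.58711557 0.08875352] 0.135
```

Threaded with small forces. Continue down to the pin.

```bash
python3 - <<'E'
import bench as B
from h import *
base=np.load("base.npy");*b,z=np.load("bz.npy");yaw=.112
b,z=descend(B,b,yaw,z,.073,base,step=.008,lim=5,speed=.05)
if z<.0731: b,z=descend(B,b,yaw,z,.0625,base,step=.0015,lim=4,speed=.02)
np.save("bz.npy",[*b,z]);print(b,z)
E
```

```text
12.28 z 0.127 [0.5124 0.0804 0.1266] dF [-0.11 -0.03 -0.51] dM [-0.011  0.002 -0.021]
12.63 z 0.119 [0.5124 0.0804 0.1187] dF [-0.1  -0.27 -0.28] dM [-0.064 -0.005  0.011]
12.99 z 0.111 [0.5124 0.0804 0.1107] dF [-0.66 -0.    0.17] dM [-0.002 -0.013 -0.031]
13.35 z 0.103 [0.5123 0.0804 0.1027] dF [-0.35  0.02 -0.15] dM [-0.018  0.003 -0.014]
13.71 z 0.095 [0.5123 0.0803 0.0947] dF [-0.08 -0.09 -0.28] dM [-0.029 -0.01  -0.038]
14.07 z 0.087 [0.5122 0.0803 0.0867] dF [ 0.02 -0.21 -0.16] dM [-0.034  0.001  0.001]
14.43 z 0.079 [0.5122 0.0803 0.0787] dF [-0.05  0.07 -0.39] dM [-0.009  0.013 -0.002]
14.74 z 0.073 [0.5123 0.0803 0.0727] dF [ 0.26 -0.11 -0.49] dM [-0.012 -0.038  0.004]
15.04 z 0.0715 [0.5124 0.0803 0.0715] dF [-0.11 -0.31  0.1 ] dM [-0.005  0.025 -0.016]
15.34 z 0.07 [0.5124 0.0803 0.0699] dF [-0.15 -0.22 -0.21] dM [-0.035 -0.007 -0.008]
15.64 z 0.0685 [0.5124 0.0803 0.0684] dF [-0.03 -0.11  0.08] dM [-0.001  0.015 -0.033]
15.94 z 0.067 [0.5124 0.0802 0.0669] dF [ 0.01  0.17 -0.31] dM [-0.005  0.022  0.016]
16.24 z 0.0655 [0.5124 0.0802 0.0654] dF [-0.18 -0.3   0.33] dM [-0.009  0.016 -0.033]
16.54 z 0.064 [0.5124 0.0802 0.0639] dF [-0.32 -0.4  -0.19] dM [-0.02  -0.004 -0.017]
16.84 z 0.0625 [0.5123 0.0802 0.0624] dF [-0.19 -0.03  0.31] dM [-0.004 -0.007 -0.013]
[0.58691086 0.08857039] 0.0625
```

The plate is below the pin tip with no contact force, so the pin is in the hole. Final lowering to the collar.

```bash
python3 - <<'E'
import bench as B
from h import *
base=np.load("base.npy");*b,z=np.load("bz.npy")
b,z=descend(B,b,.112,z,.0575,base,step=.0005,lim=1.8,speed=.01)
np.save("bz.npy",[*b,z]);print(b,z)
E
```

```text
17.14 z 0.062 [0.5124 0.0802 0.062 ] dF [ 0.08  0.   -0.65] dM [-0.01   0.002 -0.001]
17.44 z 0.0615 [0.5124 0.0802 0.0615] dF [-0.07  0.26  0.5 ] dM [-0.004  0.018 -0.014]
17.74 z 0.061 [0.5124 0.0802 0.061 ] dF [-0.63 -0.5   0.06] dM [ 0.004 -0.029 -0.024]
18.04 z 0.0605 [0.5124 0.0802 0.0609] dF [-1.98  0.08  3.79] dM [-0.009  0.145 -0.023]
STOP
[0.58684816 0.08854585] 0.0605
```

Seated on the collar, with the tool at 0.0609 (expected about 0.0605). Release, back off and check.

```bash
python3 - <<'E'
import bench as B
from h import *
B.gripper_open();B.hold(.3);e=B.state()["ee_pos"]
B.move_l([e[0],e[1],.20],.1);B.move_to([.40,-.25,.25],down(.112));B.hold(.3)
d=B.get_image("scene");t=B.get_image("top");P=cloud(t)
yaw=.112;q=P-[.5868,.0885,0];X=q[...,0]*np.cos(yaw)+q[...,1]*np.sin(yaw);Y=-q[...,0]*np.sin(yaw)+q[...,1]*np.cos(yaw)
m=(X>-.085)&(X<.05)&(abs(Y)<.047)&(abs(P[...,2]-.044)<.008)
for _ in range(2):
    A=np.c_[X[m],Y[m],np.ones(m.sum())];k=np.linalg.lstsq(A,P[...,2][m],rcond=None)[0]
    m=m&(abs(X*k[0]+Y*k[1]+k[2]-P[...,2])<.003)
print("plate top plane",k,m.sum(),B.state()["time"])
a=cv2.resize(d["frame"][165:255,230:330],None,fx=4,fy=4,interpolation=3);b=cv2.resize(t["frame"][150:240,245:345],None,fx=4,fy=4,interpolation=3)
cv2.imwrite("pics/end.png",np.hstack([a,b]))
E
```

```text
plate top plane [0.00131337 0.00104925 0.04473154] 1555 22.7583
```

View pics/end.png

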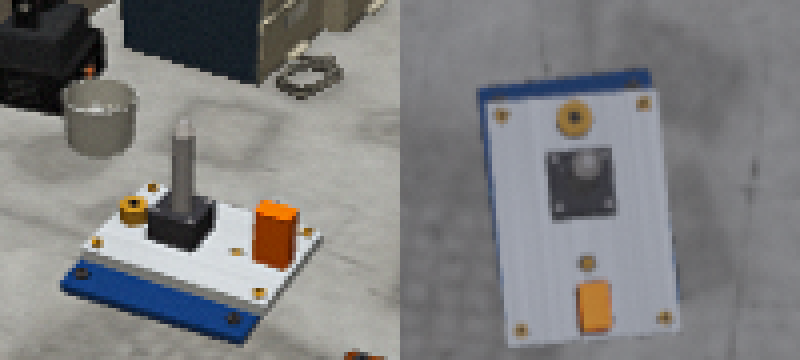

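The plate is flat on the jig: its top is at 44.7 mm where 44 is ideal, with a tilt of about 0.1°. The brass pin shows in the index hole at (587,263), the column comes through the hub, and the gripper is clear.

```bash
python3 -c "
from bench import *
print(job_done())"
```

```text
the job is handed in; nothing more can be done
None
```

The drill plate is fully home on the blue jig's collar, with the index pin in its hole and the gripper clear, and the job was handed in at about 23 s; the pin entered directly, so no turning was needed.

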